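# Return the impact sockets to the bench rail

## Task

Move the row of four impact sockets from the red carry tray onto the bench rail: put each one, mouth up, over the pin of the clip that has its own colour and diameter, so that it sits fully down and upright. Leave the bearing and the spanner where they lie.

Things in the scene. Friction and masses are not known exactly. Their poses are not given: they have to be found in the camera images.
- white_socket (a point): Impact socket, white sleeve, dark core: upright tube 38 mm across, 50 mm tall, 220 g. Point: on its axis, 25 mm above its underside; z up, out of its hexagon mouth; any yaw. A 19.5 mm square hole in its underside goes over a pin. It starts on one of four pins (24 mm tall, 74 mm apart in a row) of the red carry tray, a plate 86 x 312 mm, top 14 mm above the bench.
- yellow_socket (a point): Impact socket, yellow sleeve, dark core: upright tube 44 mm across, 54 mm tall, 300 g. Point: on its axis, 27 mm above its underside; z up, out of its hexagon mouth; any yaw. A 19.5 mm square hole in its underside goes over a pin. It starts on one of four pins (24 mm tall, 74 mm apart in a row) of the red carry tray, a plate 86 x 312 mm, top 14 mm above the bench.
- blue_socket (a point): Impact socket, blue sleeve, dark core: upright tube 50 mm across, 57 mm tall, 380 g. Point: on its axis, 28.5 mm above its underside; z up, out of its hexagon mouth; any yaw. A 19.5 mm square hole in its underside goes over a pin. It starts on one of four pins (24 mm tall, 74 mm apart in a row) of the red carry tray, a plate 86 x 312 mm, top 14 mm above the bench.
- green_socket (a point): Impact socket, green sleeve, dark core: upright tube 56 mm across, 60 mm tall, 460 g. Point: on its axis, 30 mm above its underside; z up, out of its hexagon mouth; any yaw. A 19.5 mm square hole in its underside goes over a pin. It starts on one of four pins (24 mm tall, 74 mm apart in a row) of the red carry tray, a plate 86 x 312 mm, top 14 mm above the bench.
- white_clip (a point): White holder clip, fixed on the dark bench rail, four clips 74 mm apart in any order: block 60 x 62 mm, raised seat 38 mm across, upright pin. Point: foot of the pin on the seat, where the socket's underside rests, 24 mm above the bench; z up, y along the rail. Pin: 24 mm tall, round, 15.5 mm thick, its upper half tapering to 7 mm.
- yellow_clip (a point): Yellow holder clip, fixed on the dark bench rail, four clips 74 mm apart in any order: block 60 x 62 mm, raised seat 44 mm across, upright pin. Point: foot of the pin on the seat, where the socket's underside rests, 24 mm above the bench; z up, y along the rail. Pin: 24 mm tall, round, 15.5 mm thick, its upper half tapering to 7 mm.
- blue_clip (a point): Blue holder clip, fixed on the dark bench rail, four clips 74 mm apart in any order: block 60 x 62 mm, raised seat 50 mm across, upright pin. Point: foot of the pin on the seat, where the socket's underside rests, 24 mm above the bench; z up, y along the rail. Pin: 24 mm tall, round, 15.5 mm thick, its upper half tapering to 7 mm.
- green_clip (a point): Green holder clip, fixed on the dark bench rail, four clips 74 mm apart in any order: block 60 x 62 mm, raised seat 56 mm across, upright pin. Point: foot of the pin on the seat, where the socket's underside rests, 24 mm above the bench; z up, y along the rail. Pin: 24 mm tall, round, 15.5 mm thick, its upper half tapering to 7 mm.
- bearing_mid (a point): Loose steel ball bearing lying flat on the bench, 72 mm across, 17 mm high, black cage; the point is its centre. Not part of the job.
- spanner_mid (a point): Loose steel combination spanner lying flat on the bench, 200 mm long, about 10 mm high, long axis x; the point is at its middle. Not part of the job.
Not all that is in view belongs to the job. Leave any pink or purple look-alike of the part that bears green_socket alone. Leave any purple look-alike of the part that bears blue_socket alone.

How it is judged:
By the outcome, as a careful person would: the job done as asked, in the order asked, and still so for the second after the job is handed in, with the robot touching nothing.
It also fails if it takes over 99 s, if anything falls off the work surface, if the arm or the gripper's body presses on something with over 40 N, if the wrist force passes 120 N, or if a joint passes its speed limit or range.

## Robot

A 6-joint arm with a two-finger parallel gripper is mounted at the origin on the work surface. World frame = base frame: x ahead of the robot, y to its left, z up, the work surface at z = 0. Lengths are in m, angles in rad, forces in N, time in s.
With the tool pointing down it reaches from about 0.25 to 0.775 m from the base axis. Payload 4 kg.
Tool frame: the origin (TCP) lies midway between the tips of the shut fingers; the grasp point (between the pads) lies 19 mm behind it; y points along the fingers, x is the direction in which the jaws open and shut, and the axes are right-handed (so a half turn about y gives the same grasp; the last joint's range is limited). The gripper opens to 94 mm and grips with 3 to 60 N. Pads are 16 mm wide; open, the fingers measure 119 mm over their backs; the gripper's body (75 mm by 177 mm) begins 78 mm behind the grasp point.
Start: joints at [1.104, 0.087, 1.371, -0, 1.684, -0.103], TCP at [0.196, 0.514, 0.206] pointing down, gripper open.
Joint ranges: [-3.1, 3.1], [-0.76, 2.03], [0.27, 2.55], [-1.08, 4.22], [0.17, 2.65], [-2.57, 2.57]. Speed limits (rad/s): [2.79, 2.79, 3.14, 3.14, 3.14, 3.14].

## Interface

Orientations are given as [roll, pitch, yaw] about the fixed x, y, z axes, in that order (R = Rz(yaw) Ry(pitch) Rx(roll)).
In Python, from bench import robot gives the robot as it stands.
- The arm moves only by the shell command python3 -m creep 'ROWS'. ROWS is JSON, a list of rows, each a list of 7 numbers: the shift along the tool's x, y, z in mm, then the turn, a rotation vector about the tool's x, y, z in degrees, then the closure in counts, from 0 (fully open) to 255 (shut). A call has 1 to 5 rows; each row is the pose to reach, as a shift and turn from the pose commanded when the call began, along the tool's axes at that moment; what a row does not reach only later rows make up. A row lasts 1/8 s, in which the tool goes at most 62.5 mm and 10.7 degrees, less where a joint would pass 70% of its speed; a pose out of reach is approached as far as the arm can. A call with a gripper value outside its range is refused whole. The fingers move at their own pace and stop on an object; the grip force is fixed at half the most. Time passes only in rows, so rows that repeat a pose let the fingers close. It gives the time, the measured TCP pose, the force and the opening at its end, in the units of the state.
- robot.get_obs(): the state, without advancing time (a new reading comes with each control period).
- robot.snapshot(name): name is "scene" or "top" or "wrist"; returns a dict with "color" (480x640x3 uint8, blue, green, red), "fx", "fy", "cx", "cy" (pixels), "world_from_camera" (4x4, takes a point from camera to world coordinates); the wrist camera has in their place "mount" (4x4, takes a point from camera to tool coordinates, whose origin is the TCP and whose axes are the tool frame's). Camera axes: x right, y down, z forward; pixel columns grow to the right and rows downward; lengths in m; the calibration is good to about 2 mm. A picture is of the moment at which its call begins: read the wrist's pose just before it. There is no depth.
- robot.close_job(): hands the job in, once; it reports no verdict.
Trained networks look in the newest picture that a camera, given by its name, has taken for a name from the list of things; names that differ only in an ending like _2 or _b are one class to them, and where a whole thing is asked for, a point or a joint stands for the part that bears it (a point fixed in the world has none). Each returns a list of dicts, best first, with "p" (0 to 1); they miss things now and then, are a little off and sometimes report something else, mostly with a low value. They report only what shows in the picture. A call takes as long as a camera call. They do not tell look-alikes from the thing itself.
- robot.spot_in(name, camera): "point" ([x, y, z] in m, in world coordinates, good to about 4 mm: the middle of the surface that is visible of it).
- robot.landmark_of(name, camera): "point" ([x, y, z] in m, in world coordinates, good to about 4 mm: a listed point, or the origin of a listed thing).
The state is a dict: "time": time; "joint_positions": joint angles; "qvel": joint speeds; "joint_torque": joint torques, N m; "tool_pos": TCP position; "ee_rot": TCP orientation; "wrist_force": force on the tool from outside, world axes, zero at the start; "wrist_torque": the same for the moment, N m; "width": finger opening in m.
Only numpy, scipy, OpenCV 4.12 (cv2) and the standard library are available. Lean on these libraries where they do the work, as an engineer would, in place of code of your own. Each camera call takes 0.05 s, during which the arm holds its last target.

## Working session

There is one attempt and no reset: what is moved stays moved. The work goes in short steps, Python scripts to look and compute and a shell command to move; the robot and the scene stay as the last step left them, time stands still between calls to the robot, and variables do not carry over. Pictures are saved under pics/ and viewed, and the job is handed in when it is done.

```bash
mkdir -p pics; ls; python3 - <<'E'
from bench import robot
import cv2
o=robot.get_obs();print(o)
for c in ["scene","top","wrist"]:
    s=robot.snapshot(c);cv2.imwrite(f"pics/{c}0.png",s["color"])
    print(c,s["fx"],s["fy"],s["cx"],s["cy"]);print(s.get("world_from_camera",s.get("mount")))
for c in ["scene","top"]:
  for n in ["white_socket","yellow_socket","blue_socket","green_socket","white_clip","yellow_clip","blue_clip","green_clip","bearing_mid","spanner_mid"]:
    print(c,n,[([round(float(v),4) for v in d["point"]],round(d["p"],2)) for d in robot.landmark_of(n,c)])
E
```

```text
pics
{'time': 0.0, 'joint_positions': array([ 1.10389060e+00,  8.79207562e-02,  1.37223415e+00,  6.66759605e-06,
        1.68357017e+00, -1.03106734e-01]), 'qvel': array([ 3.61881642e-05, -7.10657850e-04,  2.91360791e-04,  1.21209145e-03,
        2.61182232e-04,  1.94519882e-04]), 'joint_torque': array([-3.34194256e-04, -3.40182066e+01, -3.02425218e+01,  7.16055511e-02,
        3.30500398e-02, -1.83835314e-04]), 'tool_pos': array([0.19546793, 0.51352007, 0.20433307]), 'ee_rot': array([-1.57057026,  0.00212042,  1.20699831]), 'wrist_force': array([-0.02287207,  0.17491045,  0.7245997 ]), 'wrist_torque': array([-0.05580762,  0.03059455,  0.06184748]), 'width': 0.093970138557933}
scene 556.5093212038984 556.5093212038984 319.359536465657 247.4010903010102
[[ 0.51108358  0.4856297  -0.70919487  1.21318604]
 [ 0.85948525 -0.29725868  0.41583938 -0.43613265]
 [-0.00887038 -0.82207121 -0.56931559  0.62659049]
 [ 0.          0.          0.          1.        ]]
top 459.0071917379706 459.0071917379706 317.919958539556 237.23397191207252
[[-3.38374686e-02 -9.76681587e-01  2.12009675e-01  2.404
[... 1383 characters left out ...]
7, 0.0425], 0.59)]
top blue_socket [([0.4658, -0.0096, 0.0417], 0.87), ([0.3431, 0.0291, 0.0306], 0.81), ([0.625, -0.0958, 0.0263], 0.73), ([0.3398, -0.0587, 0.0289], 0.72), ([0.6336, -0.0191, 0.0199], 0.58), ([0.4586, -0.082, 0.0459], 0.44), ([0.6387, 0.0525, 0.0253], 0.23)]
top green_socket [([0.451, -0.1536, 0.0474], 0.87), ([0.5192, -0.2773, 0.0316], 0.83), ([0.3315, -0.1826, 0.0315], 0.67)]
top white_clip [([0.6267, -0.092, 0.0268], 0.77)]
top yellow_clip [([0.6381, 0.0525, 0.0247], 0.97)]
top blue_clip [([0.6232, -0.1663, 0.0217], 0.75)]
top green_clip [([0.6347, -0.0212, 0.023], 0.56)]
top bearing_mid [([0.5293, 0.3779, 0.0067], 0.9)]
top spanner_mid [([0.5469, -0.3625, 0.0063], 0.7)]
```

View pics/scene0.png

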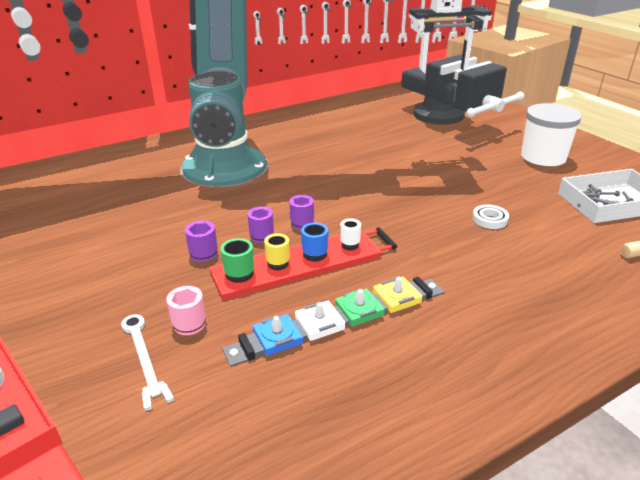

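View pics/top0.png

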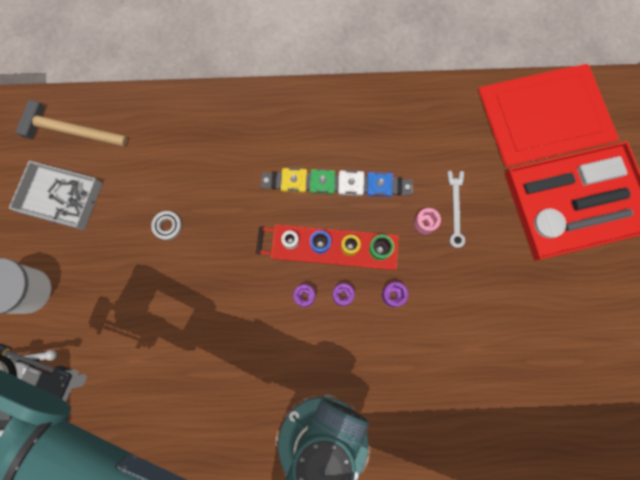

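View pics/wrist0.png

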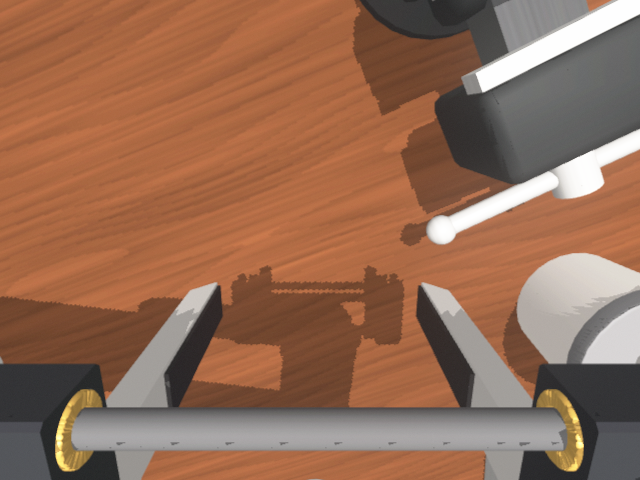

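The scene shows the tray row, with green (237,260), yellow (277,252), blue (314,242) and white (350,234). The rail clips are blue (277,335), white (319,320), green (360,306) and yellow (398,293).

Candidates:
- **green_socket:** green on the tray at scene (237,260); pink at (187,311) and purple at (201,241) stand loose on the bench.
- **blue_socket:** blue on the tray at (314,242); purple at (261,224) and (302,212) stand loose.

The green and blue ones in the tray fit by colour and place. I'll confirm them in a crop and fit both rows.

```bash
cat > h.py <<'E'
import numpy as np
from scipy.spatial.transform import Rotation as R
from bench import robot
def pose():
    o=robot.get_obs(); return np.array(o["tool_pos"]),R.from_euler("xyz",o["ee_rot"]),o
def plan(p,psi_deg):
    """shift (mm, tool axes) and rotvec deg to TCP p, tool down with yaw psi"""
    t,r,o=pose()
    T=R.from_euler("xyz",[-np.pi/2,0,np.radians(psi_deg)])
    print("shift",np.round(r.inv().apply(np.array(p)-t)*1000,1),"turn",np.round(np.degrees((r.inv()*T).as_rotvec()),1),"| t %.2f"%o["time"],"tcp",np.round(t*1000,1))
def proj(P,s,t=None,r=None):
    P=np.atleast_2d(P)
    if "mount" in s:
        W=np.eye(4);W[:3,:3]=r.as_matrix();W[:3,3]=t;W=W@s["mount"]
    else: W=s["world_from_camera"]
    c=(np.linalg.inv(W)@np.c_[P,np.ones(len(P))].T)[:3]
    return np.c_[s["fx"]*c[0]/c[2]+s["cx"],s["fy"]*c[1]/c[2]+s["cy"]]
E
python3 - <<'E'
from h import *
import cv2
im=cv2.imread("pics/scene0.png")
cv2.imwrite("pics/crop0.png",cv2.resize(im[180:370,160:440],None,fx=2.8,fy=2.8,interpolation=cv2.INTER_CUBIC))
def fit(pts,idx,name):
    # model: c + 0.074*i*u(ang)
    from scipy.optimize import least_squares
    f=lambda x:(np.array([[x[0]+.074*i*np.cos(x[2]),x[1]+.074*i*np.sin(x[2])] for i in idx])-pts).ravel()
    s=least_squares(f,[pts[0][0],pts[0][1],-1.6]);x=s.x
    print(name,"ang",np.degrees(x[2]),"rms mm",1000*np.sqrt(np.mean(s.fun**2)))
    for i in range(4):print(i,np.round([x[0]+.074*i*np.cos(x[2]),x[1]+.074*i*np.sin(x[2])],4))
S=[(.476,.0655,0),(.4563,-.0882,2),(.4658,-.01,1),(.4808,.0635,0),(.4552,-.0827,2),(.4658,-.0096,1),(.451,-.1536,3)]
C=[(.6281,-.0952,2),(.6435,.0528,0),(.6228,-.1731,3),(.6337,-.0256,1),(.6267,-.092,2),(.6381,.0525,0),(.6232,-.1663,3),(.6347,-.0212,1)]
for A,n in((S,"tray W B Y G"),(C,"rail Y G W B")):
    A=np.array(A);fit(A[:,:2],A[:,2],n)
plan([.43,.05,.23],-8)
E
```

```text
tray W B Y G ang -97.53027786947986 rms mm 2.312796427955354
0 [0.4769 0.0636]
1 [ 0.4672 -0.0098]
2 [ 0.4575 -0.0831]
3 [ 0.4478 -0.1565]
rail Y G W B ang -94.66811776693875 rms mm 2.10679374018085
0 [0.6404 0.0521]
1 [ 0.6344 -0.0216]
2 [ 0.6283 -0.0954]
3 [ 0.6223 -0.1691]
shift [-350.3  -24.5 -384.1] turn [-0.  77.2  0. ] | t 1.15 tcp [195.7 514.  205.5]
```

View pics/crop0.png

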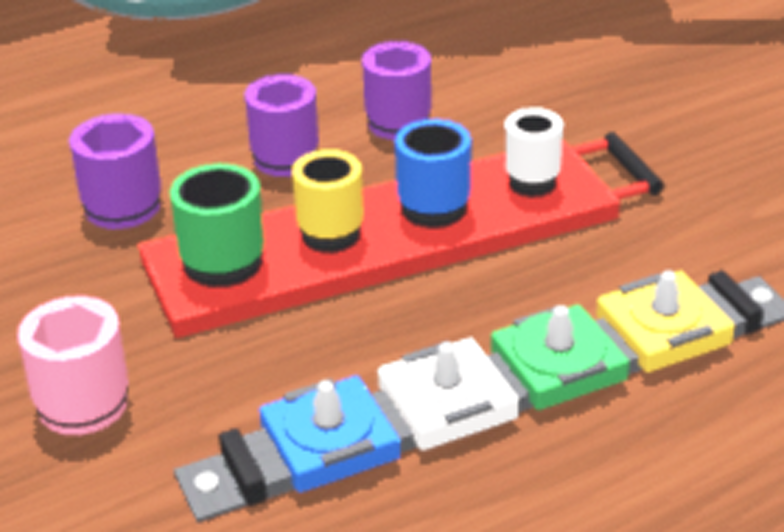

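The crop confirms it: the green and blue sockets stand on red-tray pins, and the pink and purple ones stand off to the side. Next I'll move to an overlook pose.

```bash
python3 - <<'E'
from h import *
plan([.53,-.09,.27],-6)
E
```

```text
shift [-445.6  -64.5 -527.3] turn [-0.  75.2  0. ] | t 1.15 tcp [195.7 514.  205.5]
```

```bash
python3 -m creep '[[-446,-64,-527,0,75,0,0],[-446,-64,-527,0,75,0,0],[-446,-64,-527,0,75,0,0],[-446,-64,-527,0,75,0,0],[-446,-64,-527,0,75,0,0]]'; python3 - <<'E'
from h import *
plan([.53,-.09,.27],-6)
E
```

```text
time: 1.78
tool_pos: [0.3468, 0.2399, 0.2348]
ee_rot: [-1.571, -0.001, 0.264]
wrist_force: [0.3, 0.0, 0.2]
width: 0.0943
shift [  90.9  -35.2 -366.3] turn [-0.  21.1  0.1] | t 1.77 tcp [346.8 239.9 234.8]
```

```bash
python3 -m creep '[[91,-35,-366,0,21,0,0],[91,-35,-366,0,21,0,0],[91,-35,-366,0,21,0,0],[91,-35,-366,0,21,0,0],[91,-35,-366,0,21,0,0]]'; python3 - <<'E'
from h import *
plan([.53,-.09,.27],-6)
E
```

```text
time: 2.4
tool_pos: [0.4997, -0.0314, 0.2637]
ee_rot: [-1.57, -0.001, -0.097]
wrist_force: [0.7, 0.3, 0.4]
width: 0.0942
shift [ 35.9  -6.3 -55.4] turn [-0.   0.4  0.1] | t 2.40 tcp [499.7 -31.4 263.7]
```

```bash
python3 -m creep '[[30,-6,-50,0,0,0,0],[30,-6,-50,0,0,0,0],[30,-6,-50,0,0,0,0]]'; python3 - <<'E'
from h import *
import cv2
t,r,o=pose();print(t,o["ee_rot"])
s=robot.snapshot("wrist");cv2.imwrite("pics/w1.png",s["color"])
np.savez("w1.npz",t=t,q=r.as_quat(),mount=s["mount"],K=[s["fx"],s["fy"],s["cx"],s["cy"]])
for n in ["white_socket","yellow_socket","blue_socket","green_socket","white_clip","yellow_clip","blue_clip","green_clip"]:
    print(n,[([round(float(v),4) for v in d["point"]],round(d["p"],2)) for d in robot.landmark_of(n,"wrist")])
E
```

```text
time: 2.78
tool_pos: [0.5237, -0.0817, 0.269]
ee_rot: [-1.57, 0.001, -0.097]
wrist_force: [-0.3, -1.1, 0.1]
width: 0.0941
[ 0.52366681 -0.08172776  0.2690032 ] [-1.56995718e+00  7.03053347e-04 -9.72547739e-02]
white_socket [([0.4796, 0.0629, 0.0392], 0.95)]
yellow_socket [([0.4617, -0.0822, 0.0374], 0.79)]
blue_socket [([0.4657, -0.0113, 0.0443], 0.79), ([0.3406, -0.0596, 0.0307], 0.68), ([0.3414, 0.0331, 0.0297], 0.55)]
green_socket [([0.4473, -0.1543, 0.042], 0.83), ([0.3362, -0.1838, 0.0276], 0.78), ([0.5114, -0.277, 0.0271], 0.67)]
white_clip [([0.6279, -0.0953, 0.0224], 0.7)]
yellow_clip [([0.6398, 0.0543, 0.0259], 0.68)]
blue_clip [([0.6241, -0.1691, 0.0261], 0.93), ([0.4453, -0.1551, 0.0413], 0.56)]
green_clip [([0.6337, -0.0225, 0.0265], 0.62)]
```

View pics/w1.png

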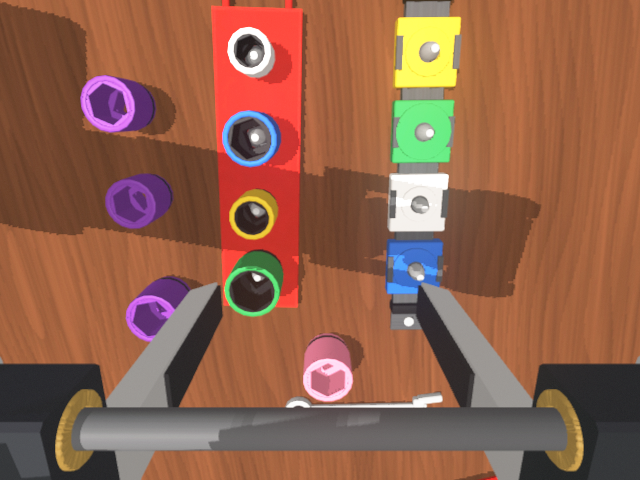

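The wrist view shows the pin tips at yellow (430,51), green (425,132), white (420,205) and blue (417,271). The socket rims are at white (251,52), blue (250,138), yellow (253,214) and green (253,290). I'll back-project these.

```bash
cat >> h.py <<'E'
def back(uv,z,s,t=None,r=None):
    if "mount" in s:
        W=np.eye(4);W[:3,:3]=r.as_matrix();W[:3,3]=t;W=W@s["mount"]
    else: W=s["world_from_camera"]
    d=W[:3,:3]@np.array([(uv[0]-s["cx"])/s["fx"],(uv[1]-s["cy"])/s["fy"],1]);o=W[:3,3]
    return o+d*(z-o[2])/d[2]
E
python3 - <<'E'
from h import *
import cv2
from scipy.optimize import least_squares
d=np.load("w1.npz");t=d["t"];r=R.from_quat(d["q"]);K=d["K"];s=dict(mount=d["mount"],fx=K[0],fy=K[1],cx=K[2],cy=K[3])
def fit(pts,idx):
    f=lambda x:(np.array([[x[0]+.074*i*np.cos(x[2]),x[1]+.074*i*np.sin(x[2])] for i in idx])-pts).ravel()
    z=least_squares(f,[pts[0][0],pts[0][1],-1.6]);x=z.x
    print("ang",np.degrees(x[2]),np.round(z.fun*1000,1))
    return [[x[0]+.074*i*np.cos(x[2]),x[1]+.074*i*np.sin(x[2])] for i in range(4)]
C=np.array([back(u,.047,s,t,r)[:2] for u in((430,51),(425,132),(420,205),(417,271))])
S=np.array([back(u,z,s,t,r)[:2] for u,z in(((251,52),.064),((250,138),.071),((253,214),.068),((253,290),.074))])
fc=fit(C,range(4));fs=fit(S,range(4))
print("pins YGWB",np.round(C,4).tolist(),np.round(fc,4).tolist());print("sock WBYG",np.round(S,4).tolist(),np.round(fs,4).tolist())
im=cv2.imread("pics/w1.png");a=np.linspace(0,6.283,60)
big=cv2.resize(im,None,fx=2,fy=2,interpolation=cv2.INTER_CUBIC)
def draw(c,rad,z,col):
    P=np.c_[c[0]+rad*np.cos(a),c[1]+rad*np.sin(a),0*a+z]
    q=proj(P,s,t,r)*2;cv2.polylines(big,[np.int32(q)],True,col,1)
for c,rad,h in zip(fs,(.019,.025,.022,.028),(.05,.057,.054,.06)):draw(c,rad,.014+h,(255,255,0))
for c,rad in zip(fc,(.022,.028,.019,.025)):draw(c,rad,.024,(0,0,0));draw(c,.0035,.048,(0,0,255))
cv2.imwrite("pics/w1o.png",big[0:640,400:940])
E
```

```text
ang -94.83072900058089 [ 0.2  4.6  0.1  1.5  0.5 -1.6 -0.8 -4.6]
ang -97.28580541811199 [-0.1  2.3  0.8  0.4 -0.7 -2.5 -0.  -0.2]
pins YGWB [[0.6366, 0.0496], [0.6305, -0.0211], [0.6239, -0.0917], [0.6189, -0.1625]] [[0.6368, 0.0542], [0.6306, -0.0195], [0.6244, -0.0933], [0.6181, -0.167]]
sock WBYG [[0.4776, 0.0619], [0.4674, -0.0096], [0.4594, -0.0801], [0.4494, -0.1559]] [[0.4775, 0.0642], [0.4681, -0.0092], [0.4588, -0.0826], [0.4494, -0.156]]
```

View pics/w1o.png

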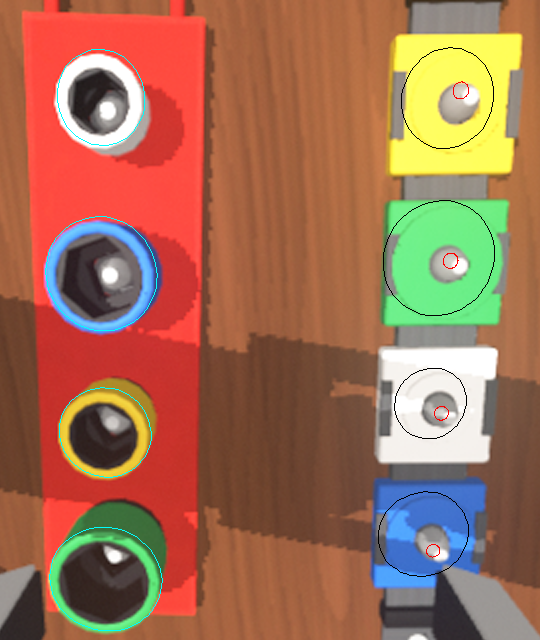

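The pixels I picked were mid-cone. The enlarged view puts the pin tips at yellow (436,47.5), green (429,132.5), white (423.5,206.5) and blue (420.5,276.5), with the rims slightly shifted, so I'll refit.

```bash
python3 - <<'E'
from h import *
import cv2
from scipy.optimize import least_squares
d=np.load("w1.npz");t=d["t"];r=R.from_quat(d["q"]);K=d["K"];s=dict(mount=d["mount"],fx=K[0],fy=K[1],cx=K[2],cy=K[3])
def fit(pts,idx):
    f=lambda x:(np.array([[x[0]+.074*i*np.cos(x[2]),x[1]+.074*i*np.sin(x[2])] for i in idx])-pts).ravel()
    z=least_squares(f,[pts[0][0],pts[0][1],-1.6]);x=z.x
    print("ang",np.degrees(x[2]),np.round(z.fun*1000,1))
    return [[x[0]+.074*i*np.cos(x[2]),x[1]+.074*i*np.sin(x[2])] for i in range(4)]
C=np.array([back(u,.048,s,t,r)[:2] for u in((435.5,48),(428.5,132.5),(423.5,206.5),(420.5,276.5))])
S=np.array([back(u,z,s,t,r)[:2] for u,z in(((249.5,48.5),.064),((250.5,137.5),.071),((252.5,217),.068),((252.5,290.5),.074))])
fc=fit(C,range(4));fs=fit(S,range(4))
print("pins YGWB",np.round(C,4).tolist(),np.round(fc,4).tolist());print("sock WBYG",np.round(S,4).tolist(),np.round(fs,4).tolist())
im=cv2.imread("pics/w1.png");a=np.linspace(0,6.283,60)
big=cv2.resize(im,None,fx=2,fy=2,interpolation=cv2.INTER_CUBIC)
def draw(c,rad,z,col):
    P=np.c_[c[0]+rad*np.cos(a),c[1]+rad*np.sin(a),0*a+z]
    q=proj(P,s,t,r)*2;cv2.polylines(big,[np.int32(q)],True,col,1)
for c,rad,h in zip(fs,(.019,.025,.022,.028),(.05,.057,.054,.06)):draw(c,rad,.014+h,(255,255,0))
for c,rad in zip(fc,(.022,.028,.019,.025)):draw(c,rad,.024,(0,0,0));draw(c,.0035,.048,(0,0,255))
cv2.imwrite("pics/w1p.png",big[0:640,400:940])
E
```

```text
ang -94.98629011337526 [-0.6  1.   0.7  0.6  0.7 -1.6 -0.8 -0. ]
ang -97.19097667880148 [ 0.2 -0.6 -0.3 -0.  -0.2  0.3  0.3  0.3]
pins YGWB [[0.6413, 0.0515], [0.6336, -0.0218], [0.6271, -0.0934], [0.6222, -0.1686]] [[0.6407, 0.0525], [0.6343, -0.0212], [0.6278, -0.0949], [0.6214, -0.1687]]
sock WBYG [[0.4767, 0.0647], [0.4679, -0.0092], [0.4585, -0.083], [0.4488, -0.1564]] [[0.4769, 0.0642], [0.4676, -0.0092], [0.4584, -0.0827], [0.4491, -0.1561]]
```

View pics/w1p.png

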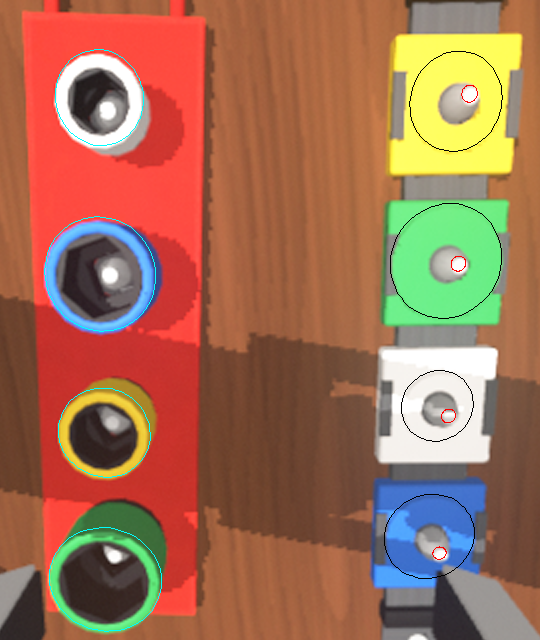

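The fit is within 1 mm, and the overlay matches the rims and pin tips. I'll pick white first.

```bash
python3 - <<'E'
from h import *
plan([.4769,.064,.12],-7.3)
plan([.4769,.064,.025],-7.3)
E
```

```text
shift [-60.7 149.4 140.3] turn [-0.   1.8  0. ] | t 3.23 tcp [523.8 -81.5 269.4]
shift [-60.7 244.4 140.3] turn [-0.   1.8  0. ] | t 3.23 tcp [523.8 -81.5 269.4]
```

```bash
python3 -m creep '[[-61,20,140,0,-0,0,0],[-61,60,140,0,1.8,0,0],[-61,110,140,0,1.8,0,0],[-61,149,140,0,1.8,0,0],[-61,149,140,0,1.8,0,0]]'; python3 - <<'E'
from h import *
plan([.4769,.064,.025],-7.3)
E
```

```text
time: 3.85
tool_pos: [0.472, 0.0638, 0.1149]
ee_rot: [-1.573, 0.012, -0.127]
wrist_force: [0.2, 0.7, -0.1]
width: 0.0939
shift [ 6.  89.8  1. ] turn [ 0.1  0.  -0.7] | t 3.85 tcp [472.   63.8 114.9]
```

```bash
python3 -m creep '[[0,0,0,0,0,0,0],[0,35,0,0,0,0,0],[0,75,0,0,0,0,0],[0,94,0,0,0,0,0],[0,94,0,0,0,0,0]]'; python3 -m creep '[[0,0,0,0,0,0,0],[0,0,0,0,0,0,0]]'; python3 - <<'E'
from h import *
plan([.4769,.064,.025],-7.3)
E
```

```text
time: 4.47
tool_pos: [0.4788, 0.0625, 0.0281]
ee_rot: [-1.57, -0.003, -0.13]
wrist_force: [0.5, -0.1, 0.5]
width: 0.094
time: 4.72
tool_pos: [0.4788, 0.063, 0.0286]
ee_rot: [-1.57, -0.004, -0.129]
wrist_force: [-0.2, -0.6, -0.1]
width: 0.0941
shift [-2.   3.6  0.7] turn [-0.  -0.1  0.3] | t 4.72 tcp [478.8  63.   28.6]
```

```bash
python3 -m creep '[[-2,3,1,0,0,0,0],[-2,3,1,0,0,0,80],[-2,3,1,0,0,0,160],[-2,3,1,0,0,0,255],[-2,3,1,0,0,0,255]]';python3 -m creep '[[0,0,0,0,0,0,255],[0,0,0,0,0,0,255],[0,0,0,0,0,0,255]]'; python3 - <<'E'
from h import *
plan([.4769,.064,.025],-7.3)
E
```

```text
time: 5.35
tool_pos: [0.4749, 0.0644, 0.0231]
ee_rot: [-1.571, 0.0, -0.128]
wrist_force: [-0.2, 0.6, -0.1]
width: 0.0573
time: 5.72
tool_pos: [0.4753, 0.0643, 0.0233]
ee_rot: [-1.571, -0.001, -0.128]
wrist_force: [0.4, -0.0, -0.8]
width: 0.0369
shift [ 1.6 -1.7 -0.1] turn [-0.  -0.1  0.1] | t 5.72 tcp [475.3  64.3  23.3]
```

```bash
python3 -m creep '[[0,-25,0,0,0,0,255],[0,-65,0,0,0,0,255],[0,-100,0,0,0,0,255],[0,-100,0,0,0,0,255]]'; python3 - <<'E'
from h import *
plan([.628,-.0951,.125],-4.9)
E
```

```text
time: 6.22
tool_pos: [0.4768, 0.0645, 0.1257]
ee_rot: [-1.57, -0.006, -0.128]
wrist_force: [-0.0, -0.5, -2.3]
width: 0.0373
shift [ 170.4    1.5 -138.9] turn [-0.1 -2.5  0.3] | t 6.22 tcp [476.8  64.5 125.7]
```

```bash
python3 -m creep '[[40,0,-33,0,-1,0,255],[85,0,-69,0,-2.4,0,255],[130,0,-106,0,-2.4,0,255],[170,0,-139,0,-2.4,0,255],[170,0,-139,0,-2.4,0,255]]';python3 -m creep '[[0,0,0,0,0,0,255],[0,0,0,0,0,0,255]]'; python3 - <<'E'
from h import *
import cv2
plan([.628,-.0951,.075],-4.9)
t,r,o=pose()
s=robot.snapshot("wrist");cv2.imwrite("pics/w2.png",s["color"])
for z,n in((.048,"pin tip"),(.024,"foot")):print(n,proj([.628,-.0951,z],s,t,r))
E
```

```text
time: 6.85
tool_pos: [0.6255, -0.098, 0.1181]
ee_rot: [-1.57, 0.006, -0.09]
wrist_force: [-1.5, 0.7, -2.7]
width: 0.0371
time: 7.1
tool_pos: [0.6247, -0.094, 0.1224]
ee_rot: [-1.57, 0.002, -0.085]
wrist_force: [0.1, 0.4, -2.3]
width: 0.037
shift [ 3.5 47.4 -0.9] turn [-0.   0.  -0.1] | t 7.10 tcp [624.7 -94.  122.4]
pin tip [[325.45580993 251.99478981]]
foot [[324.98800744 241.37851249]]
```

View pics/w2.png

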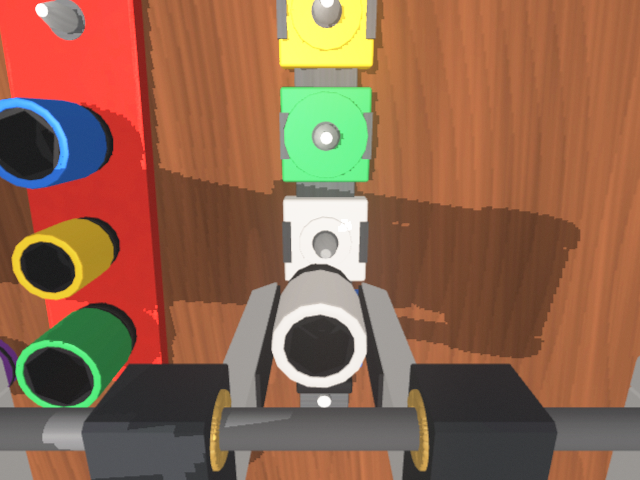

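The pin tip shows at about (324,252), against a prediction of (325,252). The white socket is held upright with its rim at (320,342). I'll lower it.

```bash
python3 -c "
from h import *
s=robot.snapshot('wrist');t,r,o=pose()
print(proj(t+r.apply([0,-.0407,0]),s,t,r))"
python3 -m creep '[[3,0,-1,0,0,0,255],[3,20,-1,0,0,0,255],[3,47,-1,0,0,0,255],[3,47,-1,0,0,0,255],[3,47,-1,0,0,0,255]]'; python3 - <<'E'
from h import *
plan([.628,-.0951,.033],-4.9)
E
```

```text
[[320.95095768 343.96696509]]
time: 7.82
tool_pos: [0.6287, -0.0965, 0.0762]
ee_rot: [-1.571, 0.0, -0.086]
wrist_force: [0.2, -0.3, -0.9]
width: 0.0377
shift [-0.8 43.2  1.3] turn [-0.  -0.1 -0. ] | t 7.83 tcp [628.7 -96.5  76.2]
```

```bash
python3 -m creep '[[0,10,1,0,0,0,255],[0,20,1,0,0,0,255],[0,28,1,0,0,0,255],[0,35,1,0,0,0,255],[0,38,1,0,0,0,255]]'; python3 -m creep '[[0,0,0,0,0,0,255]]'; python3 - <<'E'
from h import *
plan([.628,-.0951,.033],-4.9)
E
```

```text
time: 8.45
tool_pos: [0.6283, -0.0954, 0.0373]
ee_rot: [-1.571, 0.001, -0.087]
wrist_force: [-0.0, -0.4, -2.7]
width: 0.0374
time: 8.57
tool_pos: [0.6286, -0.0955, 0.0379]
ee_rot: [-1.571, 0.0, -0.087]
wrist_force: [-0.0, 0.4, -2.0]
width: 0.037
shift [-0.7  4.9  0.3] turn [-0.  -0.1 -0. ] | t 8.57 tcp [628.6 -95.5  37.9]
```

```bash
python3 -m creep '[[-1,2,0,0,0,0,255],[-1,4,0,0,0,0,255],[-1,5,0,0,0,0,255],[-1,5,0,0,0,0,255]]'
```

```text
time: 9.07
tool_pos: [0.6278, -0.0954, 0.0333]
ee_rot: [-1.571, -0.0, -0.087]
wrist_force: [-0.7, -0.6, -1.9]
width: 0.0375
```

```bash
python3 -m creep '[[0,1,0,0,0,0,255],[0,1.5,0,0,0,0,255],[0,1.5,0,0,0,0,255]]';python3 -m creep '[[0,0,0,0,0,0,200],[0,0,0,0,0,0,150],[0,0,0,0,0,0,60],[0,0,0,0,0,0,0],[0,0,0,0,0,0,0]]'
```

```text
time: 9.45
tool_pos: [0.6278, -0.0954, 0.0333]
ee_rot: [-1.571, -0.001, -0.086]
wrist_force: [-3.4, 0.8, 5.6]
width: 0.0371
time: 10.07
tool_pos: [0.6278, -0.0954, 0.0315]
ee_rot: [-1.571, 0.0, -0.087]
wrist_force: [0.6, -0.4, -0.2]
width: 0.0648
```

```bash
python3 -m creep '[[0,-30,0,0,0,0,0],[0,-75,0,0,0,0,0],[0,-115,0,0,0,0,0],[0,-115,0,0,0,0,0]]'; python3 - <<'E'
from h import *
import cv2
s=robot.snapshot("scene");cv2.imwrite("pics/s3.png",cv2.resize(s["color"][190:360,200:460],None,fx=2.8,fy=2.8))
plan([.458,-.0829,.12],-7.3)
E
```

```text
time: 10.58
tool_pos: [0.6303, -0.096, 0.1517]
ee_rot: [-1.572, -0.01, -0.087]
wrist_force: [-1.1, -0.4, -0.9]
width: 0.0934
shift [-171.4   27.9   -2. ] turn [0.  2.3 0.2] | t 10.62 tcp [628.8 -95.7 148.6]
```

View pics/s3.png

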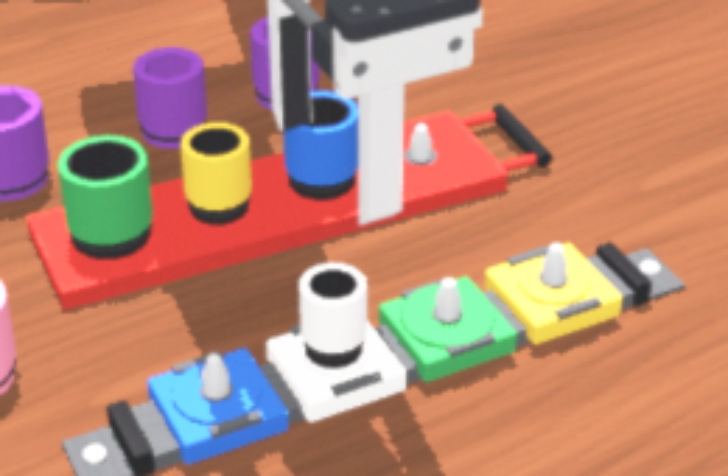

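White is seated and upright at (333,313) in the crop. Yellow is next.

```bash
python3 -m creep '[[-50,0,-2,0,0,0,0],[-110,0,-2,0,2.3,0,0],[-171,10,-2,0,2.3,0,0],[-171,28,-2,0,2.3,0,0],[-171,28,-2,0,2.3,0,0]]';python3 -m creep '[[0,0,0,0,0,0,0],[0,0,0,0,0,0,0]]'; python3 - <<'E'
from h import *
plan([.458,-.0829,.025],-7.3)
E
```

```text
time: 11.25
tool_pos: [0.4558, -0.0821, 0.1158]
ee_rot: [-1.57, 0.005, -0.127]
wrist_force: [0.2, -0.3, 0.2]
width: 0.0937
time: 11.5
tool_pos: [0.4587, -0.0829, 0.1192]
ee_rot: [-1.571, -0.001, -0.126]
wrist_force: [-0.2, 1.2, -0.2]
width: 0.0939
shift [-0.8 94.2 -0.1] turn [0.  0.1 0.1] | t 11.50 tcp [458.7 -82.9 119.2]
```

```bash
python3 -m creep '[[-1,30,0,0,0,0,0],[-1,70,0,0,0,0,0],[-1,94,0,0,0,0,0],[-1,94,0,0,0,0,0],[-1,94,0,0,0,0,0]]'; python3 -m creep '[[0,0,0,0,0,0,0],[0,0,0,0,0,0,0]]'; python3 - <<'E'
from h import *
plan([.458,-.0829,.025],-7.3)
E
```

```text
time: 12.12
tool_pos: [0.4577, -0.0829, 0.026]
ee_rot: [-1.571, -0.002, -0.127]
wrist_force: [0.5, -0.6, -0.3]
width: 0.0936
time: 12.38
tool_pos: [0.4571, -0.0828, 0.0259]
ee_rot: [-1.571, -0.002, -0.127]
wrist_force: [-0.7, -0.5, -0.2]
width: 0.0938
shift [ 0.9  0.9 -0. ] turn [0.  0.  0.1] | t 12.38 tcp [457.1 -82.8  25.9]
```

```bash
python3 -m creep '[[1,1,0,0,0,0,100],[1,1,0,0,0,0,180],[1,1,0,0,0,0,255],[1,1,0,0,0,0,255],[1,1,0,0,0,0,255]]';python3 -m creep '[[0,0,0,0,0,0,255],[0,0,0,0,0,0,255],[0,0,0,0,0,0,255]]'; python3 - <<'E'
from h import *
plan([.458,-.0829,.025],-7.3)
E
```

```text
time: 13.0
tool_pos: [0.4572, -0.0826, 0.0237]
ee_rot: [-1.571, 0.0, -0.127]
wrist_force: [0.1, -0.8, -0.7]
width: 0.0476
time: 13.38
tool_pos: [0.4574, -0.0827, 0.0237]
ee_rot: [-1.571, -0.0, -0.127]
wrist_force: [1.4, -0.4, -0.7]
width: 0.0441
shift [ 0.6 -1.3 -0.1] turn [0. 0. 0.] | t 13.38 tcp [457.4 -82.7  23.7]
```

```bash
python3 -m creep '[[0,-25,0,0,0,0,255],[0,-65,0,0,0,0,255],[0,-100,0,0,0,0,255],[0,-100,0,0,0,0,255]]'; python3 - <<'E'
from h import *
plan([.6406,.0524,.125],-4.9)
E
```

```text
time: 13.88
tool_pos: [0.4589, -0.0831, 0.1261]
ee_rot: [-1.572, -0.006, -0.127]
wrist_force: [0.1, -0.4, -2.9]
width: 0.0441
shift [163.2   1.9 157.4] turn [ 0.1 -2.4  0.3] | t 13.88 tcp [458.9 -83.1 126.1]
```

```bash
python3 -m creep '[[40,0,39,0,-1,0,255],[82,0,79,0,-2.4,0,255],[123,0,118,0,-2.4,0,255],[163,0,157,0,-2.4,0,255],[163,0,157,0,-2.4,0,255]]';python3 -m creep '[[0,0,0,0,0,0,255],[0,0,0,0,0,0,255]]'; python3 - <<'E'
from h import *
import cv2
plan([.6406,.0524,.075],-4.9)
t,r,o=pose()
s=robot.snapshot("wrist");cv2.imwrite("pics/w4.png",s["color"][0:400])
for z,n in((.048,"pin tip"),(.024,"foot")):print(n,proj([.6406,.0524,z],s,t,r))
print("rim",proj(t+r.apply([0,-.0443,0]),s,t,r))
E
```

```text
time: 14.5
tool_pos: [0.6387, 0.0551, 0.1178]
ee_rot: [-1.571, 0.008, -0.081]
wrist_force: [-0.9, -0.4, -2.7]
width: 0.0438
time: 14.75
tool_pos: [0.6375, 0.0516, 0.1231]
ee_rot: [-1.571, 0.001, -0.086]
wrist_force: [-0.3, 0.9, -1.7]
width: 0.0436
shift [ 3.1 48.1  1.1] turn [ 0.  -0.  -0.1] | t 14.75 tcp [637.5  51.6 123.1]
pin tip [[324.83067392 248.79806626]]
foot [[324.40513553 238.40640892]]
rim [[320.99950848 349.03257075]]
```

View pics/w4.png

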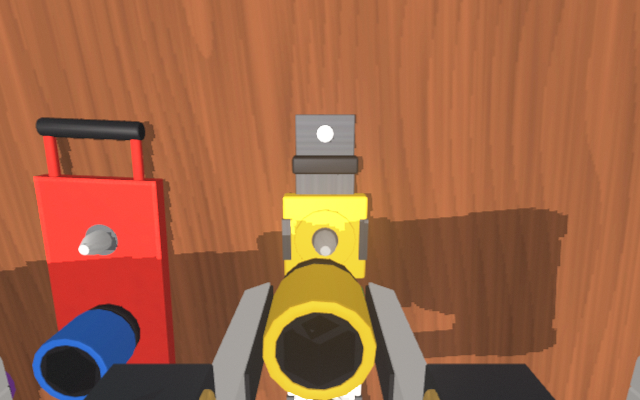

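The yellow clip's pin tip shows at about (325,251) against a predicted 249, and the rim at (320,346) against 349. I'll bias about 1.5 mm toward −y.

```bash
python3 -m creep '[[3,0,0,0,0,0,255],[3,20,0,0,0,0,255],[3,47,0,0,0,0,255],[3,47,0,0,0,0,255],[3,47,0,0,0,0,255]]'; python3 - <<'E'
from h import *
plan([.6406,.0512,.0335],-4.9)
E
```

```text
time: 15.42
tool_pos: [0.6418, 0.0522, 0.0767]
ee_rot: [-1.571, -0.0, -0.085]
wrist_force: [1.1, -0.1, -1.2]
width: 0.0442
shift [-1.1 43.2 -1.1] turn [-0.  0.  0.] | t 15.43 tcp [641.8  52.2  76.7]
```

```bash
python3 -m creep '[[-1,10,-1,0,0,0,255],[-1,20,-1,0,0,0,255],[-1,28,-1,0,0,0,255],[-1,35,-1,0,0,0,255],[-1,39,-1,0,0,0,255]]'; python3 -m creep '[[0,1,0,0,0,0,255],[0,3,0,0,0,0,255],[0,4,0,0,0,0,255]]'; python3 - <<'E'
from h import *
plan([.6406,.0512,.033],-4.9)
E
```

```text
time: 16.05
tool_pos: [0.6404, 0.0514, 0.0369]
ee_rot: [-1.571, 0.001, -0.085]
wrist_force: [0.2, 0.5, -2.2]
width: 0.0441
time: 16.42
tool_pos: [0.6408, 0.0514, 0.0339]
ee_rot: [-1.571, -0.0, -0.085]
wrist_force: [0.2, 0.2, -2.8]
width: 0.0439
shift [-0.2  0.9 -0.2] turn [-0.  0.  0.] | t 16.43 tcp [640.8  51.4  33.9]
```

```bash
python3 -m creep '[[0,1,0,0,0,0,255],[0,1.5,0,0,0,0,255],[0,1.5,0,0,0,0,255]]'
```

```text
time: 16.8
tool_pos: [0.6409, 0.0514, 0.0337]
ee_rot: [-1.571, -0.001, -0.085]
wrist_force: [-2.6, 0.4, 5.8]
width: 0.0441
```

Seat contact at z 33.7 mm, where expected. I'll release.

```bash
python3 -m creep '[[0,0,0,0,0,0,200],[0,0,0,0,0,0,150],[0,0,0,0,0,0,60],[0,0,0,0,0,0,0],[0,0,0,0,0,0,0]]';python3 -m creep '[[0,-30,0,0,0,0,0],[0,-75,0,0,0,0,0],[0,-115,0,0,0,0,0],[0,-115,0,0,0,0,0]]'; python3 - <<'E'
from h import *
import cv2
s=robot.snapshot("scene");cv2.imwrite("pics/s5.png",cv2.resize(s["color"][190:360,200:460],None,fx=2.8,fy=2.8))
plan([.4675,-.0094,.12],-7.3)
E
```

```text
time: 17.42
tool_pos: [0.6407, 0.0514, 0.0319]
ee_rot: [-1.571, -0.0, -0.085]
wrist_force: [-0.9, 0.3, -0.1]
width: 0.0706
time: 17.92
tool_pos: [0.6433, 0.0514, 0.1522]
ee_rot: [-1.57, -0.01, -0.085]
wrist_force: [0.1, -0.0, -0.7]
width: 0.0939
shift [-168.6   28.3  -75.3] turn [-0.   2.4  0.2] | t 17.98 tcp [641.8  51.4 149. ]
```

View pics/s5.png

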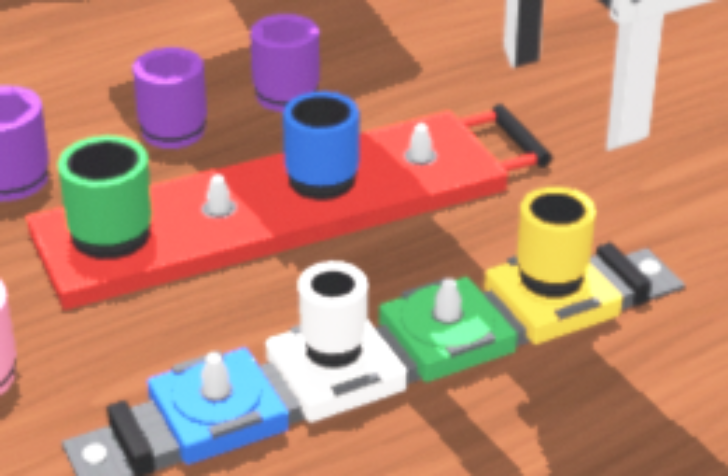

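Yellow is seated and upright at (553,240). Blue is next.

```bash
python3 -m creep '[[-45,0,-20,0,0,0,0],[-95,0,-42,0,1.2,0,0],[-140,5,-62,0,2.4,0,0],[-168,28,-75,0,2.4,0,0],[-168,28,-75,0,2.4,0,0]]';python3 -m creep '[[0,0,0,0,0,0,0],[0,0,0,0,0,0,0]]'; python3 - <<'E'
from h import *
plan([.4675,-.0094,.0265],-7.3)
E
```

```text
time: 18.6
tool_pos: [0.4625, -0.0091, 0.1148]
ee_rot: [-1.571, 0.009, -0.128]
wrist_force: [-0.4, -0.3, 0.2]
width: 0.094
time: 18.85
tool_pos: [0.4686, -0.0089, 0.12]
ee_rot: [-1.571, -0.002, -0.126]
wrist_force: [0.8, -0.3, 0.1]
width: 0.0943
shift [-1.2 93.5 -0.6] turn [-0.   0.1  0.1] | t 18.85 tcp [468.6  -8.9 120. ]
```

```bash
python3 -m creep '[[-1,30,-0.5,0,0,0,0],[-1,70,-0.5,0,0,0,0],[-1,94,-0.5,0,0,0,0],[-1,94,-0.5,0,0,0,0],[-1,94,-0.5,0,0,0,0]]'; python3 -m creep '[[0,0,0,0,0,0,0],[0,0,0,0,0,0,0]]'; python3 - <<'E'
from h import *
plan([.4675,-.0094,.0255],-7.3)
E
```

```text
time: 19.48
tool_pos: [0.4675, -0.0095, 0.0266]
ee_rot: [-1.571, -0.003, -0.126]
wrist_force: [-0.4, -0.5, 0.2]
width: 0.0941
time: 19.73
tool_pos: [0.4668, -0.0096, 0.0264]
ee_rot: [-1.571, -0.002, -0.127]
wrist_force: [0.2, 0.7, -1.0]
width: 0.0939
shift [0.7 0.9 0.3] turn [-0.   0.   0.1] | t 19.73 tcp [466.8  -9.6  26.4]
```

```bash
python3 -m creep '[[1,1,0,0,0,0,100],[1,1,0,0,0,0,180],[1,1,0,0,0,0,255],[1,1,0,0,0,0,255],[1,1,0,0,0,0,255]]';python3 -m creep '[[0,0,0,0,0,0,255],[0,0,0,0,0,0,255],[0,0,0,0,0,0,255]]'; python3 -m creep '[[0,-25,0,0,0,0,255],[0,-65,0,0,0,0,255],[0,-100,0,0,0,0,255],[0,-100,0,0,0,0,255]]'; python3 - <<'E'
from h import *
plan([.6218,-.1689,.128],-4.9)
E
```

```text
time: 20.35
tool_pos: [0.467, -0.0097, 0.0242]
ee_rot: [-1.571, -0.0, -0.127]
wrist_force: [0.2, -0.2, -0.5]
width: 0.0487
time: 20.72
tool_pos: [0.4669, -0.0097, 0.0242]
ee_rot: [-1.571, -0.0, -0.127]
wrist_force: [1.6, -0.5, -0.6]
width: 0.0489
time: 21.22
tool_pos: [0.4685, -0.0098, 0.1265]
ee_rot: [-1.571, -0.006, -0.127]
wrist_force: [-0.1, -0.5, -4.1]
width: 0.049
shift [ 172.2   -0.5 -138.4] turn [ 0.  -2.4  0.3] | t 21.23 tcp [468.5  -9.8 126.5]
```

```bash
python3 -m creep '[[42,0,-34,0,-1,0,255],[85,0,-69,0,-2.4,0,255],[130,0,-104,0,-2.4,0,255],[172,0,-138,0,-2.4,0,255],[172,0,-138,0,-2.4,0,255]]';python3 -m creep '[[0,0,0,0,0,0,255],[0,0,0,0,0,0,255]]'; python3 - <<'E'
from h import *
import cv2
plan([.6218,-.1689,.075],-4.9)
t,r,o=pose()
s=robot.snapshot("wrist");cv2.imwrite("pics/w6.png",s["color"][0:400])
for z,n in((.048,"pin tip"),(.024,"foot")):print(n,proj([.6218,-.1689,z],s,t,r))
print("rim",proj(t+r.apply([0,-.0468,0]),s,t,r))
E
```

```text
time: 21.85
tool_pos: [0.6196, -0.1707, 0.1181]
ee_rot: [-1.569, 0.007, -0.088]
wrist_force: [-0.8, 0.6, -2.6]
width: 0.0488
time: 22.1
tool_pos: [0.619, -0.167, 0.1236]
ee_rot: [-1.57, 0.001, -0.084]
wrist_force: [0.3, -0.6, -3.4]
width: 0.0485
shift [ 3.  48.6 -1.7] turn [-0.   0.1 -0.1] | t 22.10 tcp [ 619.  -167.   123.6]
pin tip [[324.70266889 252.6494727 ]]
foot [[324.28646853 242.03596618]]
rim [[321.03668635 352.69204338]]
```

View pics/w6.png

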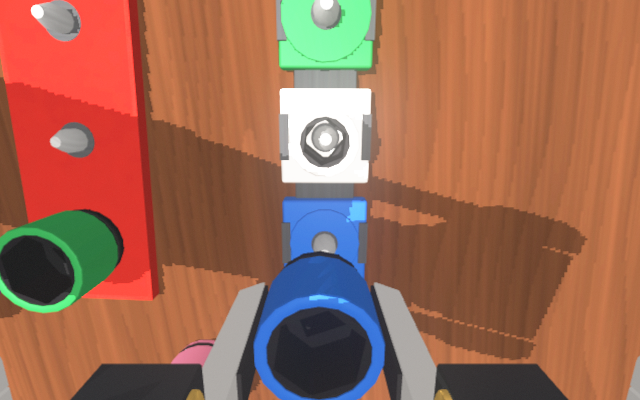

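The blue pin is at (324,247), partly hidden, and its foot matches the prediction. The rim is about 4 px high, so I'll bias 1 mm toward −y.

```bash
python3 -m creep '[[3,0,-2,0,0,0,255],[3,20,-2.5,0,0,0,255],[3,47,-2.5,0,0,0,255],[3,47,-2.5,0,0,0,255],[3,47,-2.5,0,0,0,255]]'; python3 - <<'E'
from h import *
plan([.6218,-.1699,.0345],-4.9)
E
```

```text
time: 22.78
tool_pos: [0.6228, -0.171, 0.0772]
ee_rot: [-1.571, -0.0, -0.085]
wrist_force: [-0.4, 0.9, -2.6]
width: 0.0489
shift [-1.1 42.7  1. ] turn [-0.  0.  0.] | t 22.77 tcp [ 622.8 -171.    77.2]
```

```bash
python3 -m creep '[[-1,10,1,0,0,0,255],[-1,20,1,0,0,0,255],[-1,28,1,0,0,0,255],[-1,35,1,0,0,0,255],[-1,39,1,0,0,0,255]]'; python3 -m creep '[[0,1,0,0,0,0,255],[0,3,0,0,0,0,255],[0,4,0,0,0,0,255]]';  python3 -m creep '[[0,1,0,0,0,0,255],[0,1,0,0,0,0,255]]'
```

```text
time: 23.4
tool_pos: [0.6216, -0.1698, 0.0373]
ee_rot: [-1.57, 0.001, -0.085]
wrist_force: [-0.2, -0.3, -3.5]
width: 0.0492
time: 23.78
tool_pos: [0.622, -0.17, 0.0344]
ee_rot: [-1.571, -0.0, -0.085]
wrist_force: [-0.6, 0.0, -2.9]
width: 0.0491
time: 24.02
tool_pos: [0.6221, -0.17, 0.0343]
ee_rot: [-1.571, -0.001, -0.085]
wrist_force: [-1.1, 1.7, 1.5]
width: 0.0491
```

Contact is at 34.3 mm, against 34.2 expected. I'll release.

```bash
python3 -m creep '[[0,0,0,0,0,0,200],[0,0,0,0,0,0,150],[0,0,0,0,0,0,60],[0,0,0,0,0,0,0],[0,0,0,0,0,0,0]]';python3 -m creep '[[0,-30,0,0,0,0,0],[0,-75,0,0,0,0,0],[0,-115,0,0,0,0,0],[0,-115,0,0,0,0,0]]'; python3 - <<'E'
from h import *
import cv2
s=robot.snapshot("scene");cv2.imwrite("pics/s7.png",cv2.resize(s["color"][190:360,200:460],None,fx=2.8,fy=2.8))
plan([.4488,-.1562,.12],-7.3)
E
```

```text
time: 24.65
tool_pos: [0.6219, -0.17, 0.0328]
ee_rot: [-1.571, 0.0, -0.085]
wrist_force: [-0.3, 0.6, -0.2]
width: 0.0751
time: 25.15
tool_pos: [0.6244, -0.1708, 0.1532]
ee_rot: [-1.573, -0.009, -0.085]
wrist_force: [-0.0, -0.1, 0.6]
width: 0.0943
shift [-174.9   29.3   -0.7] turn [0.1 2.4 0.2] | t 25.20 tcp [ 623.  -170.3  150. ]
```

View pics/s7.png

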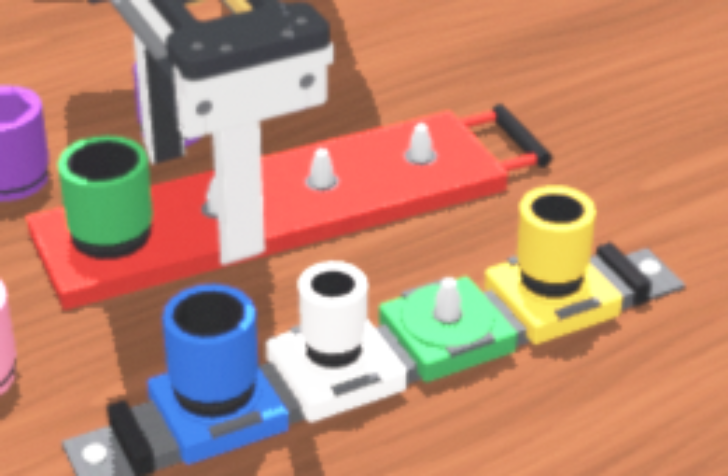

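Blue is seated and upright at (210,347). Green is last: it is the one still on the tray at (105,195), not the purple or pink look-alikes.

```bash
python3 -m creep '[[-50,0,-1,0,0,0,0],[-110,0,-1,0,2.4,0,0],[-165,5,-1,0,2.4,0,0],[-175,29,-1,0,2.4,0,0],[-175,29,-1,0,2.4,0,0]]';python3 -m creep '[[0,0,0,0,0,0,0],[0,0,0,0,0,0,0]]'; python3 - <<'E'
from h import *
plan([.4488,-.1562,.0265],-7.3)
E
```

```text
time: 25.82
tool_pos: [0.4444, -0.1549, 0.1155]
ee_rot: [-1.568, 0.007, -0.127]
wrist_force: [-0.5, 0.6, 0.3]
width: 0.0943
time: 26.08
tool_pos: [0.4485, -0.1563, 0.1196]
ee_rot: [-1.571, -0.001, -0.126]
wrist_force: [0.1, -0.0, 0.2]
width: 0.0939
shift [ 0.2 93.1  0.2] turn [0.  0.1 0. ] | t 26.07 tcp [ 448.5 -156.3  119.6]
```

```bash
python3 -m creep '[[0,30,0,0,0,0,0],[0,70,0,0,0,0,0],[0,93,0,0,0,0,0],[0,93,0,0,0,0,0],[0,93,0,0,0,0,0]]'; python3 -m creep '[[0,0,0,0,0,0,0],[0,0,0,0,0,0,0]]'; python3 - <<'E'
from h import *
plan([.4488,-.1562,.027],-7.3)
E
```

```text
time: 26.7
tool_pos: [0.4488, -0.1566, 0.0275]
ee_rot: [-1.571, -0.002, -0.126]
wrist_force: [0.9, -0.6, 0.1]
width: 0.0941
time: 26.95
tool_pos: [0.4482, -0.1564, 0.0273]
ee_rot: [-1.571, -0.002, -0.127]
wrist_force: [-0.7, -0.0, 0.2]
width: 0.094
shift [0.5 0.3 0.3] turn [0.  0.  0.1] | t 26.95 tcp [ 448.2 -156.4   27.3]
```

```bash
python3 -m creep '[[0.5,1,0,0,0,0,90],[0.5,1,0,0,0,0,160],[0.5,1,0,0,0,0,255],[0.5,1,0,0,0,0,255],[0.5,1,0,0,0,0,255]]';python3 -m creep '[[0,0,0,0,0,0,255],[0,0,0,0,0,0,255],[0,0,0,0,0,0,255]]'; python3 -m creep '[[0,-25,0,0,0,0,255],[0,-65,0,0,0,0,255],[0,-105,0,0,0,0,255],[0,-105,0,0,0,0,255]]'; python3 - <<'E'
from h import *
plan([.6344,-.0214,.13],-4.9)
E
```

```text
time: 27.58
tool_pos: [0.4481, -0.1562, 0.0252]
ee_rot: [-1.571, -0.001, -0.127]
wrist_force: [1.2, 0.2, -0.3]
width: 0.0565
time: 27.95
tool_pos: [0.4482, -0.1562, 0.0252]
ee_rot: [-1.571, -0.001, -0.127]
wrist_force: [1.1, -0.3, -1.4]
width: 0.0567
time: 28.45
tool_pos: [0.4495, -0.157, 0.1328]
ee_rot: [-1.573, -0.006, -0.127]
wrist_force: [1.2, -0.7, -3.8]
width: 0.0566
shift [166.3   3.4 157.9] turn [ 0.1 -2.4  0.3] | t 28.45 tcp [ 449.5 -157.   132.8]
```

```bash
python3 -m creep '[[41,0,39,0,-1,0,255],[83,0,79,0,-2.4,0,255],[125,0,119,0,-2.4,0,255],[166,0,158,0,-2.4,0,255],[166,0,158,0,-2.4,0,255]]';python3 -m creep '[[0,0,0,0,0,0,255],[0,0,0,0,0,0,255]]'; python3 - <<'E'
from h import *
import cv2
plan([.6344,-.0214,.078],-4.9)
t,r,o=pose()
s=robot.snapshot("wrist");cv2.imwrite("pics/w8.png",s["color"][0:440])
for z,n in((.048,"pin tip"),(.024,"foot")):print(n,proj([.6344,-.0214,z],s,t,r))
print("rim",proj(t+r.apply([0,-.0488,0]),s,t,r))
E
```

```text
time: 29.08
tool_pos: [0.6326, -0.0173, 0.1241]
ee_rot: [-1.569, 0.008, -0.081]
wrist_force: [-0.7, -0.0, -4.0]
width: 0.0566
time: 29.32
tool_pos: [0.6312, -0.0213, 0.1291]
ee_rot: [-1.571, 0.002, -0.086]
wrist_force: [-0.2, -0.2, -3.2]
width: 0.0567
shift [ 3.4 51.1  0.2] turn [ 0.  -0.  -0.1] | t 29.32 tcp [631.2 -21.3 129.1]
pin tip [[325.11853779 247.34997526]]
foot [[324.70483482 237.28473289]]
rim [[321.06388052 355.69485071]]
```

View pics/w8.png

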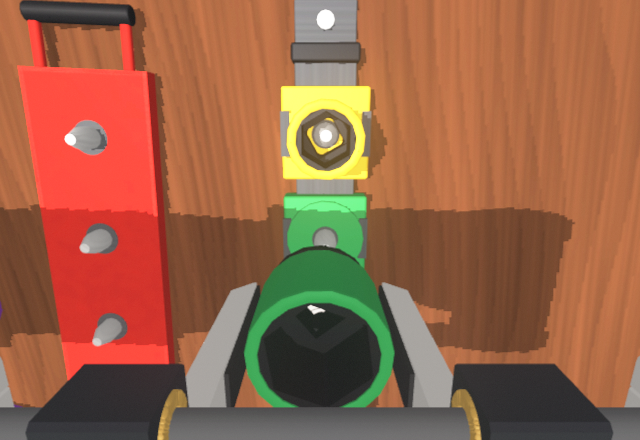

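The green clip's pin is at (325,240), as predicted, and the rim at (320,351) is about 4 px high. I'll use the same 1 mm bias.

```bash
python3 -m creep '[[3,0,-1,0,0,0,255],[3,20,-1,0,0,0,255],[3,50,-1,0,0,0,255],[3,50,-1,0,0,0,255],[3,50,-1,0,0,0,255]]'; python3 - <<'E'
from h import *
plan([.6344,-.0224,.0352],-4.9)
E
```

```text
time: 30.0
tool_pos: [0.636, -0.022, 0.0815]
ee_rot: [-1.571, -0.002, -0.085]
wrist_force: [-0.0, -0.3, -2.9]
width: 0.0568
shift [-1.7 46.3 -0.5] turn [0.  0.  0.1] | t 30.00 tcp [636.  -22.   81.5]
```

```bash
python3 -m creep '[[-1.5,12,-0.5,0,0,0,255],[-1.5,23,-0.5,0,0,0,255],[-1.5,31,-0.5,0,0,0,255],[-1.5,38,-0.5,0,0,0,255],[-1.5,42,-0.5,0,0,0,255]]'; python3 -m creep '[[0,1,0,0,0,0,255],[0,3,0,0,0,0,255],[0,4,0,0,0,0,255]]';  python3 -m creep '[[0,1,0,0,0,0,255],[0,1,0,0,0,0,255]]'
```

```text
time: 30.62
tool_pos: [0.6337, -0.022, 0.0374]
ee_rot: [-1.571, 0.001, -0.085]
wrist_force: [0.6, 0.2, -3.4]
width: 0.0567
time: 31.0
tool_pos: [0.6343, -0.0221, 0.0353]
ee_rot: [-1.571, -0.001, -0.085]
wrist_force: [-1.7, -0.7, 1.5]
width: 0.0565
time: 31.25
tool_pos: [0.6343, -0.022, 0.0352]
ee_rot: [-1.571, -0.002, -0.085]
wrist_force: [-3.2, 0.6, 5.9]
width: 0.0565
```

```bash
python3 -m creep '[[0,0,0,0,0,0,200],[0,0,0,0,0,0,150],[0,0,0,0,0,0,60],[0,0,0,0,0,0,0],[0,0,0,0,0,0,0]]';python3 -m creep '[[0,-30,0,0,0,0,0],[0,-80,0,0,0,0,0],[0,-140,0,0,0,0,0],[0,-190,0,0,0,0,0],[0,-190,0,0,0,0,0]]'; python3 -m creep '[[-80,0,0,0,0,0,0],[-80,0,0,0,0,0,0],[-80,0,0,0,0,0,0],[-80,0,0,0,0,0,0]]'; python3 - <<'E'
from h import *
import cv2
s=robot.snapshot("scene");cv2.imwrite("pics/s9.png",cv2.resize(s["color"][190:390,100:460],None,fx=2.2,fy=2.2))
s=robot.snapshot("wrist");cv2.imwrite("pics/w9.png",s["color"])
for n in ["white_socket","yellow_socket","blue_socket","green_socket"]:
    print(n,[([round(float(v),4) for v in d["point"]],round(d["p"],2)) for d in robot.landmark_of(n,"scene")])
print(robot.get_obs()["qvel"])
E
```

```text
time: 31.88
tool_pos: [0.6341, -0.022, 0.033]
ee_rot: [-1.571, -0.0, -0.085]
wrist_force: [-0.2, -0.5, -0.4]
width: 0.0833
time: 32.5
tool_pos: [0.6365, -0.0223, 0.2299]
ee_rot: [-1.571, -0.012, -0.085]
wrist_force: [0.0, 0.1, -0.1]
width: 0.0944
time: 33.0
tool_pos: [0.5548, -0.0154, 0.2226]
ee_rot: [-1.571, 0.0, -0.085]
wrist_force: [0.0, 0.2, -0.1]
width: 0.0938
white_socket [([0.628, -0.0958, 0.0462], 0.76)]
yellow_socket [([0.6355, 0.0443, 0.0525], 0.94), ([0.5551, -0.3647, 0.0028], 0.74)]
blue_socket [([0.3401, -0.0604, 0.0284], 0.96), ([0.3434, 0.0321, 0.0301], 0.66), ([0.6219, -0.1717, 0.0532], 0.59)]
green_socket [([0.5173, -0.2768, 0.031], 0.97), ([0.3364, -0.1862, 0.0309], 0.81), ([0.638, -0.0278, 0.0551], 0.71)]
[-5.85675016e-05 -6.63506198e-03  3.29870483e-03  1.17365080e-04
  1.34175318e-03 -1.10918722e-03]
```

View pics/s9.png

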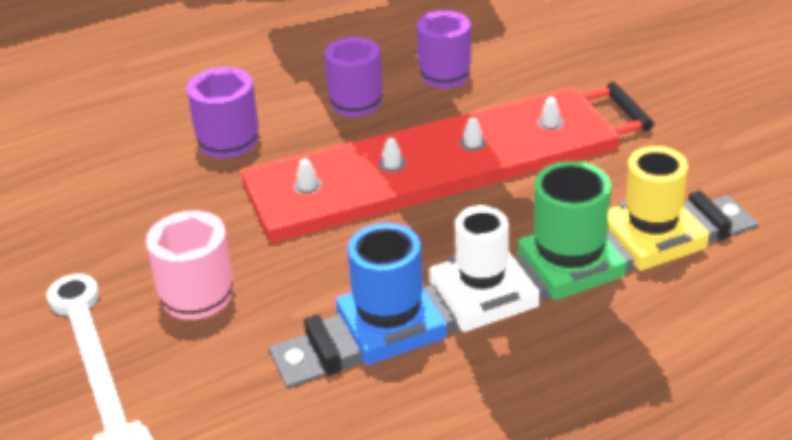

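View pics/w9.png

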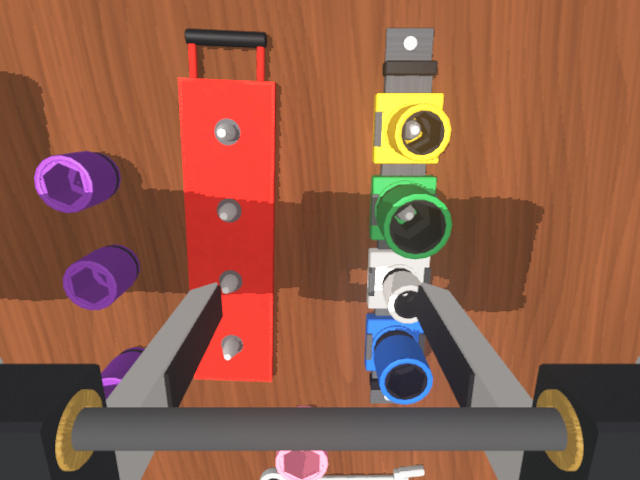

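In both views all four sockets stand upright on their own colour clips, at crop positions blue (385,275), white (482,250), green (570,215) and yellow (656,190). The tray is empty, the other objects look undisturbed, and the gripper is clear. I'll hand the job in.

```bash
python3 -c "
from bench import robot
print(robot.close_job())"
```

```text
the job is handed in; nothing more can be done
None
```

All four sockets now stand mouth up on the clips of their own colour. I moved them in the order white, yellow, blue, green, lowered each until it touched its seat, then released it. The job took about 33 s and was handed in with the gripper clear.

**Final checks**
- **Seating:** each socket touched its seat with 1.5 to 6 N, within about 1 mm of the height expected when fully down.
- **Pictures:** the last scene and wrist pictures show all four upright and centred, with the tray empty. I didn't touch the look-alikes, bearing or spanner. The bearing was outside the last pictures, so I did not check it again.

**Disagreements**
- **Yellow position:** the network placed the yellow socket about 8 mm from its clip along the rail. The pictures and the seat contact contradict that, so I took it as network error.
- **Look-alikes:** the network also reported the purple and pink look-alikes as blue and green sockets, often with higher confidence than the real ones. I ignored those.

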